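# Load a slide holder under the sprung hold-down of a slide imager

### The job

Load the slide into the imager without gripping or lifting anything: press the imager's steel thumb plate down with one fingertip so that its hold-down foot rises, and keep it down while the other fingertip pushes the blue slide holder along the stage, under the foot, until it is fully home against the end stop. Then let the thumb plate up so that the foot clamps the holder, and draw back clear; leave the other things on the bench where they are.

Things in the scene. Friction and masses are not known exactly. Their poses are not given: they have to be found in the camera images.
- imager: slide imager, fixed: low white box with a blue band, 150 mm along its x, 130 mm along its y, 40 mm high; on its right-hand part a dark stage plate whose flat deck is 46 mm above the bench. Origin: centre of its underside; x is the loading direction (away from the robot at yaw 0), y left, z up
- seat (a point): fixed point on the deck where the holder's origin lies when the holder is home; axes as the imager's (in its frame x +19, y -27, z 46 mm). Two aluminium rails 5 mm high and 39 mm apart, from 23 mm behind this point to 43 mm ahead, guide the holder to the end stop, a 9 mm high aluminium bar whose face is 41 mm ahead of this point
- thumb_plate (a point): centre of the top face of the ribbed steel thumb plate, moves with it: 56 mm along the imager's x, 25 mm along its y, 71 mm to the left of the holder's path. At rest it slopes by 0.35 rad, outer edge high, centre 15 mm above the deck; pressed by 0.35 rad it lies level, 4 mm above the deck, so the other fingertip then stands low behind the holder's tab
- shaft (a point): on the axis of the steel hinge shaft, 12 mm above the deck, beside the plate's middle. The shaft (up to 10 mm thick, lugs up to 5 mm above its axis) runs along the imager's x for 140 mm between plate and holder, 32 mm from the plate's centre and 39 mm from the holder's middle line; it carries the thumb plate at its near end and the foot at its far end
- hold_down (a joint): angle of the sprung hold-down, rad: 0 at rest (foot on the deck, blocking the holder), growing as the plate is pressed and the foot rises; hard stop at 0.45. Foot above the deck: 6 mm at 0.22, 8 mm at 0.29, 10 mm at 0.36. Spring 0.40 N m/rad plus 0.04 N m at rest: 5 to 7 N on the plate's middle holds it open. Reads about 0.22 when the foot rests on the holder
- foot (a point): middle of the clamping foot's underside, moves with it: a black rubber roll 18 mm long along the imager's x, 6 mm thick, over the left edge of the holder's path, 26 mm ahead of the seat point
- slide_holder: the loose blue slide holder lying on the deck between the rails: a flat frame 82 mm long (its x), 36 mm wide and 6 mm thick with a glass slide let in, about 80 g. Origin: centre of its underside; x points in the loading direction. It starts 31 to 39 mm short of home, its front end just before the foot
- finger_tab (a point): on the holder's rear face, at mid width, 6 mm above its underside: the place to push, in the imager's +x direction. The upright finger tab there is 28 mm wide and reaches 11 mm above the deck
- slide_box: green slide box, 56 x 81 x 28 mm, loose on the bench right of the imager: leave alone
- white_vial: brown vial with a white cap, 21 mm across, 51 mm high, loose, standing at the left of the imager: leave alone
- amber_vial2: small amber vial, 14 mm across, 45 mm high, loose, standing at the left of the imager: leave alone
- lab_pen: white ball pen, 138 mm long, loose on the bench, left: leave alone
- pipette_bench: hand pipette, 235 mm long, loose, lying near the front edge, right: leave alone

How it is judged (in metres and radians):
On the way, in this order (a step that is already met when the one before it is completed fails the run):
1. the thumb plate is held down, the foot clear above the holder's path, before the holder goes under (value of joint hold_down above 0.25 rad and x of slide_holder in the frame of seat below -0.022 m), for 0.2 s.
2. the holder is pushed home under the foot while the thumb plate is still held down (value of joint hold_down above 0.25 rad and x of slide_holder in the frame of seat above -0.004 m), for 0.1 s.
At the end, for the whole second after the job is handed in: The holder lies flat on the deck within 3 mm of the end stop, at rest, and the released hold-down foot rests on it (hold_down between 0.19 and 0.25 rad) (x of slide_holder in the frame of seat between -0.003 and 0.002 m and z of slide_holder in the frame of seat below 0.0015 m and angle between slide_holder's own z axis and vertical below 0.03 rad and value of joint hold_down between 0.19 and 0.25 rad and linear speed of slide_holder below 0.01 m/s); the robot touches nothing.
It fails at once if the slide holder is lifted or tipped off the deck (z of slide_holder in the frame of seat above 0.008 m or angle between slide_holder's own z axis and vertical above 0.15 rad or z of slide_holder in the frame of seat below -0.006 m).
It fails at once if another thing on the bench is moved by more than 15 mm or a vial is tipped over (distance of any of slide_box, white_vial, amber_vial2, lab_pen, pipette_bench from where it was at the start of the episode above 0.015 m or angle between any of white_vial, amber_vial2's own z axis and vertical above 0.4 rad).
It also fails if it takes over 43 s, if anything falls off the work surface, if the arm or the gripper's body presses on something with over 40 N, if the wrist force passes 120 N, or if a joint passes its speed limit or range.

### The arm

A 7-joint arm with a two-finger parallel gripper is mounted at the origin on a cart in front of the work surface, level with it; the furniture and walls round the work are solid. World frame = base frame: x ahead of the robot, y to its left, z up, the work surface at z = 0. Lengths are in m, angles in degrees, forces in N, time in s.
With the tool pointing down it reaches from about 0.4 to 0.875 m from the base axis. Payload 6.5 kg.
Tool frame: the origin (TCP) lies on the centre line of the jaws, within the pads' length; the fingertips stand 14 mm ahead of it and the grasp point (between the pads) lies 5 mm behind it (bot.finger_overhang is the distance from the TCP to the fingertips, in m); z points along the fingers, y is the line along which they close (so a half turn about z gives the same grasp; the last joint's range is limited). The gripper opens to 85 mm and grips with 20 to 120 N. Pads are 22 mm wide; open, the fingers measure 114 mm over their backs; the gripper's body (76 mm by 85 mm) begins 54 mm behind the grasp point. The pads swing forward as they close: fully open they stand 13 mm farther back than shut.
Start: joints at [70.004, 30.733, -0.252, 88.115, 0.149, 61.152, -4.079], TCP at [0.181, -0.624, 0.245] pointing down, gripper open.
Joint ranges: [-154.64, 154.64], [-21.42, 123.67], [-72.66, 72.17], [13.99, 137.28], [-74.86, 254.86], [10.95, 109.41], [-158.01, 158.01]. Speed limits (degrees/s): [136.94, 136.94, 180, 180, 180, 180, 180].

### API

Orientations are given as [roll, pitch, yaw] about the fixed x, y, z axes, in that order (R = Rz(yaw) Ry(pitch) Rx(roll)).
In Python, from rig import bot gives the robot as it stands.
- The arm moves only by the tool carry_out, never from a script. Its argument "plan" is a list of rows, each an object of numbers: "ax", "ay", "az": the turn, a rotation vector about the tool's x, y, z in degrees; "tx", "ty", "tz": the shift along the tool's x, y, z in mm; "fingers": the gripper's target within -1 to 1 (fully open at 1, half-way at 0, shut at -1). In form: [{"ax": .., "ay": .., "az": .., "tx": .., "ty": .., "tz": .., "fingers": ..}, ...]. A call has 1 to 8 rows; each row is the pose to reach, as a shift and turn from the pose commanded when the call began, along the tool's axes at that moment; what a row does not reach only later rows make up. A row lasts 1/8 s, in which the tool goes at most 62.5 mm and 10.7 degrees, less where a joint would pass 70% of its speed; a pose out of reach is approached as far as the arm can. A call with a gripper value outside its range is refused whole. The fingers move at their own pace and stop on an object; "force" is the grip in N (left out, the last holds). Time passes only in rows, so rows that repeat a pose let the fingers close. It gives the time, the measured TCP pose, the force, the opening and the grip force at its end, in the units of the state.
- bot.observe(): the state, without advancing time (a new reading comes with each control period).
- bot.read_camera(name): name is "scene" or "top" or "wrist"; returns (picture, depth): 400x640x3 uint8, red, green, blue; 400x640 float32, m along the optical axis (not along the pixel's ray), 0 where there is no reading.
- bot.get_calibration(name): a dict with "mtx" (3x3 intrinsics, pixels), "R" (3x3) and "t" (3): a world point X has camera coordinates R X + t. Camera axes: x right, y down, z forward; pixel columns grow to the right and rows downward; lengths in m; the calibration is good to about 2 mm. A picture is of the moment at which its call begins: read the wrist's pose just before it. get_calibration takes no time and is no camera call; for the wrist camera it gives the pose at the moment of the call.
- bot.sign_off(): hands the job in; it is judged then, once.
The state is a dict: "t": time; "joint_positions": joint angles; "dq": joint speeds; "effort": joint torques, N m; "ee_pos": TCP position; "eef_rot": TCP orientation; "ft_force": force on the tool from outside, world axes, zero at the start; "ft_torque": the same for the moment, N m; "grip_width": finger opening in m; "grip_force": force on a finger pad.
Only numpy, scipy, OpenCV 4.12 (cv2) and the standard library are available. Lean on these libraries where they do the work, as an engineer would, in place of code of your own. Each camera call takes 0.05 s, during which the arm holds its last target. There are 200 camera calls.

## Working session

There is one attempt and no reset: what is moved stays moved. The work goes in short steps, Python scripts to look and compute and a tool call to move; the robot and the scene stay as the last step left them, time stands still between calls to the robot, and variables do not carry over. Pictures are saved under pics/ and viewed, at most 10 in all, crops included, and the job is handed in when it is done.

Besides the shell and the picture viewer there is one more tool, called after "Call:" in YAML: its name, and indented under it one key for each argument. carry_out: Moves the arm, as the interface text tells. Its arguments: {"type":"object","properties":{"plan":{"type":"array","items":{"type":"object","properties":{"ax":{"type":"number"},"ay":{"type":"number"},"az":{"type":"number"},"tx":{"type":"number"},"ty":{"type":"number"},"tz":{"type":"number"},"fingers":{"type":"number"}}}},"force":{"type":"number"}},"required":["plan"]}

```bash
ls; mkdir -p pics
python3 - <<'E'
from rig import bot
import cv2,numpy as np
s=bot.observe();print({k:np.round(v,3) for k,v in s.items()})
for n in ["top","scene"]:
    p,d=bot.read_camera(n);c=bot.get_calibration(n)
    cv2.imwrite(f"pics/{n}0.png",p[:,:,::-1]);np.savez(f"{n}0.npz",p=p,d=d,**c)
    print(n,c)
E
```

```text
pics
{'t': np.float64(0.0), 'joint_positions': array([70.004, 30.778, -0.256, 88.17 ,  0.149, 61.15 , -4.078]), 'dq': array([-0.012,  0.018, -0.021,  0.047, -0.002, -0.079,  0.003]), 'effort': array([-0.0000e+00, -5.8341e+01,  1.0480e+00, -2.5910e+01,  1.2000e-02,
        1.0000e-02, -0.0000e+00]), 'ee_pos': array([ 0.181, -0.624,  0.244]), 'eef_rot': array([-1.79902e+02,  7.00000e-03,  1.62090e+01]), 'ft_force': array([ 0.761, -0.206, -0.219]), 'ft_torque': array([-0.038, -0.045, -0.005]), 'grip_force': np.float64(0.0), 'grip_width': np.float64(0.085)}
top {'mtx': array([[444.2812401 ,   0.        , 321.85161405],
       [  0.        , 444.2812401 , 206.01713904],
       [  0.        ,   0.        ,   1.        ]]), 'R': array([[ 0.00926083, -0.99973677, -0.02099106],
       [-0.98217926, -0.00515344, -0.18787589],
       [ 0.18771826,  0.02235687, -0.98196844]]), 't': array([0.25654307, 0.51135281, 1.00551378])}
scene {'mtx': array([[480.57301829,   0.        , 317.48025233],
       [  0.        , 480.57301829, 201.05190196],
       [  0.        ,   0.        ,   1.        ]]), 'R': array([[-6.79028341e-01, -7.34112033e-01,  1.86086830e-04],
       [-3.27660320e-01,  3.02847653e-01, -8.94942464e-01],
       [ 6.56931676e-01, -6.07752270e-01, -4.46181524e-01]]), 't': array([0.52933766, 0.13032198, 1.04521741])}
```

View pics/top0.png

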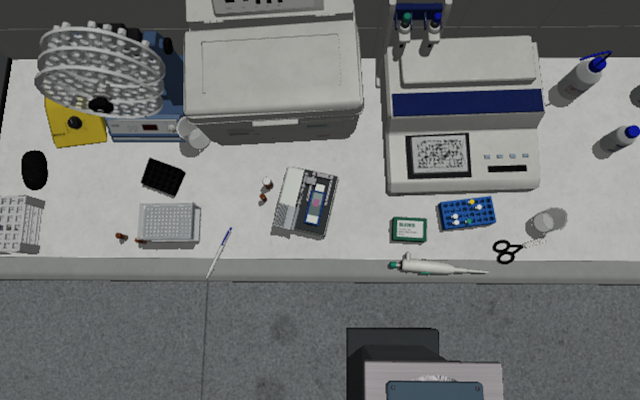

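View pics/scene0.png

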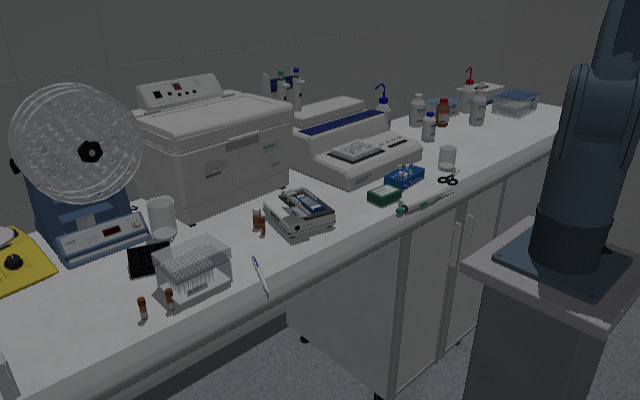

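```bash
cat > h.py <<'E'
import numpy as np,cv2
def cloud(d,mtx,R,t):
    v,u=np.mgrid[:d.shape[0],:d.shape[1]]
    P=np.stack([(u-mtx[0,2])/mtx[0,0]*d,(v-mtx[1,2])/mtx[1,1]*d,d],-1)
    return (P-t)@R   # R^T (P-t)
def proj(X,mtx,R,t):
    c=np.atleast_2d(X)@R.T+t; q=c@mtx.T; return q[:,:2]/q[:,2:]
def at_z(u,v,z,mtx,R,t):
    r=R.T@np.linalg.solve(mtx,[u,v,1]); o=-R.T@t
    return o+r*(z-o[2])/r[2]
E
python3 - <<'E'
from h import *
z=np.load("top0.npz");c=[z[k] for k in("mtx","R","t")]
X=cloud(z['d'],*c)
for u,v in [(305,203),(315,205),(283,222),(300,180),(330,180),(325,237),(272,233),(290,167)]: print(u,v,X[v,u].round(3))
sub=X[160:245,260:350].reshape(-1,3)
m=(sub[:,2]>.03)&(sub[:,2]<.045)
print(m.sum(),cv2.minAreaRect((sub[m][:,:2]*1000).astype(np.float32)))
m=(sub[:,2]>.03)&(sub[:,2]<.08)
print(m.sum(),cv2.minAreaRect((sub[m][:,:2]*1000).astype(np.float32)))
cr=z['p'][155:250,250:350,::-1]
cv2.imwrite("pics/c.png",cv2.resize(cr,None,fx=6,fy=6,interpolation=cv2.INTER_CUBIC))
E
```

```text
305 203 [0.518 0.301 0.046]
315 205 [0.512 0.277 0.052]
283 222 [0.469 0.351 0.059]
300 180 [0.576 0.314 0.04 ]
330 180 [0.573 0.241 0.051]
325 237 [ 0.442  0.253 -0.002]
272 233 [ 0.451  0.384 -0.001]
290 167 [0.61  0.34  0.035]
1231 ((530.7993774414062, 321.5247497558594), (172.25003051757812, 151.29013061523438), 76.8092041015625)
3366 ((528.68310546875, 324.264892578125), (176.5734405517578, 156.76844787597656), 77.6427001953125)
```

View pics/c.png

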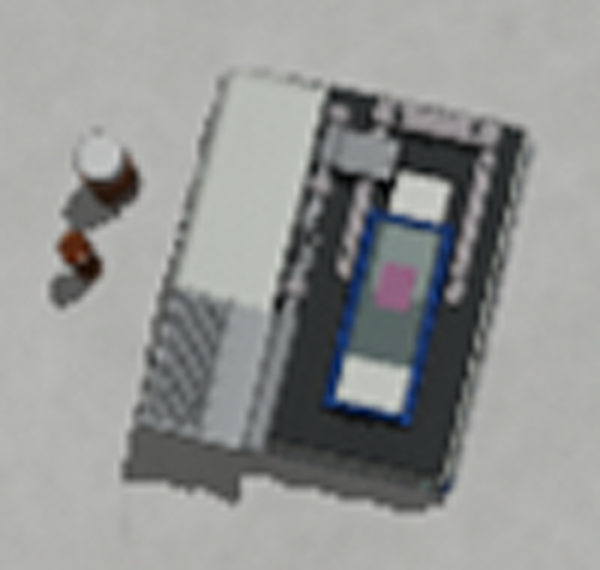

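Call:
carry_out:
  plan:
    - {"tx":45,"ty":-35,"az":5,"fingers":0.35}
    - {"tx":90,"ty":-70,"az":10,"fingers":0.35}
    - {"tx":136,"ty":-106,"az":15,"fingers":0.35}
    - {"tx":181,"ty":-142,"az":20,"fingers":0.35}
    - {"tx":227,"ty":-177,"az":24,"fingers":0.35}
    - {"tx":272,"ty":-213,"az":28.7,"fingers":0.35}
    - {"tx":317,"ty":-248,"az":28.7,"fingers":0.35}
    - {"tx":363,"ty":-284,"az":28.7,"fingers":0.35}

```text
invalid input
```

Run:
```python
from rig import bot
import numpy as np
from scipy.spatial.transform import Rotation as Ro
s=bot.observe();c=bot.get_calibration("wrist");T=Ro.from_euler('xyz',s['eef_rot'],degrees=True).as_matrix()
print(s['ee_pos'],s['eef_rot'],bot.finger_overhang,s['grip_width'])
print("cam in tool",T.T@(-c['R'].T@c['t']-s['ee_pos']),"\naxes",(c['R']@T).round(3),c['mtx'])
```

```text
[ 0.18124133 -0.62367708  0.2445106 ] [-1.79912080e+02  5.71807507e-03  1.62078496e+01] 0.014 0.08527786068031208
cam in tool [ 0.07275617 -0.00051635 -0.12917974] 
axes [[-0.001  1.     0.   ]
 [-0.957 -0.001 -0.29 ]
 [-0.29  -0.001  0.957]] [[333.4432073    0.         317.33511426]
 [  0.         333.4432073  196.73633214]
 [  0.           0.           1.        ]]
```

Call:
carry_out:
  plan:
    - {"ax":0,"ay":0,"az":5,"tx":45,"ty":-35,"tz":0,"fingers":0.35}
    - {"ax":0,"ay":0,"az":10,"tx":90,"ty":-70,"tz":0,"fingers":0.35}
    - {"ax":0,"ay":0,"az":15,"tx":136,"ty":-106,"tz":0,"fingers":0.35}
    - {"ax":0,"ay":0,"az":20,"tx":181,"ty":-142,"tz":0,"fingers":0.35}
    - {"ax":0,"ay":0,"az":24,"tx":227,"ty":-177,"tz":0,"fingers":0.35}
    - {"ax":0,"ay":0,"az":28.7,"tx":272,"ty":-213,"tz":0,"fingers":0.35}
    - {"ax":0,"ay":0,"az":28.7,"tx":317,"ty":-248,"tz":0,"fingers":0.35}
    - {"ax":0,"ay":0,"az":28.7,"tx":363,"ty":-284,"tz":0,"fingers":0.35}
  force: 40

```text
t: 1.1
ee_pos: [0.4514, -0.2486, 0.2452]
eef_rot: [180.0, 0.0, -12.5]
ft_force: [1.3, -1.0, -0.3]
grip_width: 0.0578
grip_force: 0.0
```

Call:
carry_out:
  plan:
    - {"ax":0,"ay":0,"az":0,"tx":-15,"ty":-60,"tz":0,"fingers":0.35}
    - {"ax":0,"ay":0,"az":0,"tx":-30,"ty":-120,"tz":0,"fingers":0.35}
    - {"ax":0,"ay":0,"az":0,"tx":-45,"ty":-180,"tz":0,"fingers":0.35}
    - {"ax":0,"ay":0,"az":0,"tx":-60,"ty":-240,"tz":0,"fingers":0.35}
    - {"ax":0,"ay":0,"az":0,"tx":-75,"ty":-300,"tz":0,"fingers":0.35}
    - {"ax":0,"ay":0,"az":0,"tx":-90,"ty":-360,"tz":0,"fingers":0.35}
    - {"ax":0,"ay":0,"az":0,"tx":-105,"ty":-420,"tz":0,"fingers":0.35}
    - {"ax":0,"ay":0,"az":0,"tx":-120,"ty":-480,"tz":0,"fingers":0.35}

```text
t: 2.1
ee_pos: [0.437, 0.2461, 0.2452]
eef_rot: [180.0, -0.0, -12.5]
ft_force: [2.1, 0.1, 0.4]
grip_width: 0.0578
grip_force: 0.0
```

Call:
carry_out:
  plan:
    - {"ax":0,"ay":0,"az":0,"tx":-10,"ty":-36,"tz":0,"fingers":0.35}
    - {"ax":0,"ay":0,"az":0,"tx":-19,"ty":-72,"tz":0,"fingers":0.35}
    - {"ax":0,"ay":0,"az":0,"tx":-19,"ty":-72,"tz":0,"fingers":0.35}
    - {"ax":0,"ay":0,"az":0,"tx":-19,"ty":-72,"tz":0,"fingers":0.35}

```text
t: 2.6
ee_pos: [0.4344, 0.3178, 0.2448]
eef_rot: [179.9, 0.0, -12.5]
ft_force: [-0.8, -0.3, -1.1]
grip_width: 0.0574
grip_force: 0.0
```

Run:
```python
from rig import bot
import numpy as np,cv2
s=bot.observe();c=bot.get_calibration("wrist");p,d=bot.read_camera("wrist")
print(s['t'],s['ee_pos'],s['eef_rot'],s['ft_force'])
np.savez("w1.npz",p=p,d=d,**c);cv2.imwrite("pics/w1.png",cv2.resize(p[:,:,::-1],(800,500),interpolation=cv2.INTER_CUBIC))
```

```text
2.6 [0.4343917  0.31781021 0.2448361 ] [ 1.79919235e+02  2.05824567e-02 -1.25228506e+01] [-0.82503586 -0.32386123 -1.073722  ]
```

View pics/w1.png

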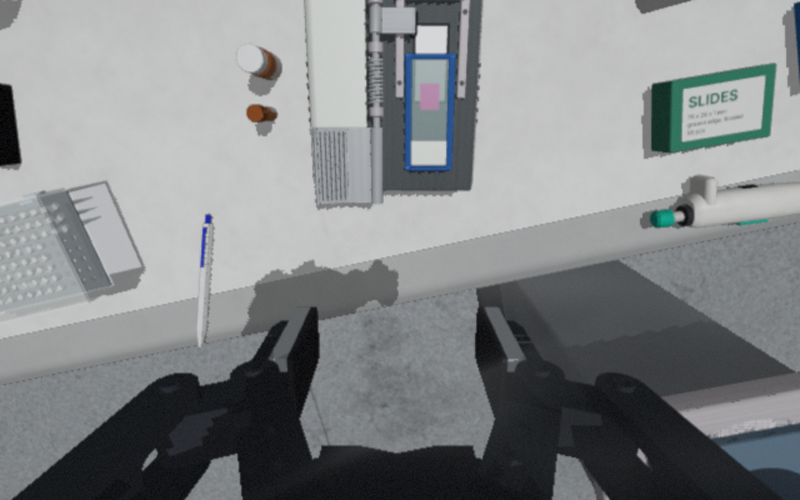

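Run:
```python
from h import *
z=np.load("w1.npz");c=[z[k] for k in("mtx","R","t")]
X=cloud(z['d'],*c);p=z['p'].astype(int)
r,g,b=p[...,0],p[...,1],p[...,2]
v,u=np.mgrid[:400,:640]
m=(b>r+50)&(b>g+30)&(u>300)&(u<380)&(v<150)
n=m.sum();pts=X[m];print("blue",n,np.percentile(pts[:,2],[5,50,95]))
uv=np.stack([u[m],v[m]],-1)
q=np.array([at_z(a,bb,.053,*c) for a,bb in uv])[:,:2]*1000
R=cv2.minAreaRect(q.astype(np.float32));print(R);print(cv2.boxPoints(R))
# corners in full-image px (view/1.25): plate near-left, near-right, far-left; deck near corners; shaft end
for name,a,bb in [("plateNL",318,205),("plateNR",371,204),("plateFL",312,129),("plateFR",370,129),("platemid",345,167),("ribs",330,167),("shaftN",377,200),("shaft mid",377,150),("deckNL",386,189),("deckNR",470,188),("tab",430,169),("railL",400,98),("railR",461,96),("foot",398,20),("deck",395,150)]:
    i,j=a/1.25,bb/1.25; P=X[int(j),int(i)]; print(name,P.round(4))
np.set_printoptions(linewidth=250)
print("z profile across at v=134", [(k,X[134,k].round(3).tolist()) for k in range(250,384,4)])
```

```text
blue 1166 [0.05118066 0.05254871 0.0571719 ]
((504.15863037109375, 277.5351257324219), (35.423763275146484, 82.1127700805664), 77.74198913574219)
[[460.27777 268.9439 ]
 [540.5185  251.5102 ]
 [548.0395  286.12634]
 [467.79877 303.56006]]
plateNL [ 0.4483  0.3883 -0.0005]
plateNR [4.391e-01 3.412e-01 4.000e-04]
plateFL [0.5131 0.368  0.037 ]
plateFR [0.5033 0.3222 0.0563]
platemid [0.4812 0.3466 0.0589]
ribs [0.4839 0.3568 0.063 ]
shaftN [0.4518 0.3295 0.0618]
shaft mid [0.4879 0.3208 0.0635]
deckNL [0.4562 0.3221 0.0457]
deckNR [0.4428 0.2565 0.047 ]
tab [0.4652 0.2849 0.0563]
railL [0.5201 0.2959 0.0459]
railR [0.5119 0.253  0.0521]
foot [0.5684 0.287  0.0581]
deck [0.4837 0.3078 0.0464]
z profile across at v=134 [(250, [0.484, 0.376, 0.033]), (254, [0.485, 0.365, 0.069]), (258, [0.484, 0.362, 0.065]), (262, [0.483, 0.359, 0.063]), (266, [0.482, 0.356, 0.061]), (270, [0.482, 0.352, 0.061]), (274, [0.481, 0.349, 0.059]), (278, [0.48, 0.345, 0.059]), (282, [0.479, 0.341, 0.058]), (286, [0.478, 0.338, 0.057]), (290, [0.477, 0.334, 0.057]), (294, [0.476, 0.331, 0.057]), (298, [0.476, 0.326, 0.064]), (302, [0.475, 0.323, 0.062]), (306, [0.474, 0.319, 0.06]), (310, [0.472, 0.316, 0.047]), (314, [0.471, 0.313, 0.047]), (318, [0.47, 0.309, 0.046]), (322, [0.469, 0.305, 0.046]), (326, [0.469, 0.301, 0.052]), (330, [0.469, 0.298, 0.057]), (334, [0.468, 0.294, 0.057]), (338, [0.468, 0.29, 0.059]), (342, [0.467, 0.287, 0.058]), (346, [0.466, 0.283, 0.058]), (350, [0.465, 0.279, 0.058]), (354, [0.464, 0.276, 0.059]), (358, [0.463, 0.272, 0.053]), (362, [0.461, 0.267, 0.046]), (366, [0.46, 0.263, 0.047]), (370, [0.459, 0.259, 0.046]), (374, [0.458, 0.256, 0.046]), (378, [0.456, 0.25, 0.036]), (382, [0.45, 0.241, 0.001])]
```

Call:
carry_out:
  plan:
    - {"ax":0,"ay":0,"az":0,"tx":20,"ty":-11,"tz":40,"fingers":0.42}
    - {"ax":0,"ay":0,"az":0,"tx":20,"ty":-11,"tz":80,"fingers":0.42}
    - {"ax":0,"ay":0,"az":0,"tx":20,"ty":-11,"tz":120,"fingers":0.42}
    - {"ax":0,"ay":0,"az":0,"tx":20,"ty":-11,"tz":140,"fingers":0.42}
    - {"ax":0,"ay":0,"az":0,"tx":20,"ty":-11,"tz":140,"fingers":0.42}
    - {"ax":0,"ay":0,"az":0,"tx":20,"ty":-11,"tz":140,"fingers":0.42}

```text
t: 3.4
ee_pos: [0.4571, 0.325, 0.1063]
eef_rot: [-180.0, -0.1, -12.6]
ft_force: [1.0, -0.4, 0.5]
grip_width: 0.0606
grip_force: 0.0
```

```bash
cat > look.py <<'E'
import sys
from h import *
from rig import bot
def look(n):
    s=bot.observe();c=bot.get_calibration("wrist");p,d=bot.read_camera("wrist")
    print(s['t'],s['ee_pos'].round(4),s['eef_rot'].round(2),s['ft_force'].round(1),s['grip_width'])
    np.savez(n+".npz",p=p,d=d,**c);cv2.imwrite(f"pics/{n}.png",cv2.resize(p[:,:,::-1],(800,500),interpolation=cv2.INTER_CUBIC))
    return s,p,d,[c[k] for k in("mtx","R","t")]
E
python3 - <<'E'
from look import *
from scipy.spatial.transform import Rotation as Ro
s,p,d,c=look("w2")
X=cloud(d,*c);T=Ro.from_euler('xyz',s['eef_rot'],degrees=True).as_matrix()
Q=((X-s['ee_pos'])@T)*1000   # tool frame, mm
ok=(d>0)&(d<.17)&(abs(Q[...,0])<25)&(abs(Q[...,1])>20)&(abs(Q[...,1])<65)
for sg in(-1,1):
    m=ok&(np.sign(Q[...,1])==sg)&(Q[...,2]>-5)
    q=Q[m];print(sg,m.sum(),np.percentile(q[:,2],[50,95,99,100]).round(1))
    t=q[q[:,2]>np.percentile(q[:,2],99)-8];print(t.min(0).round(1),t.max(0).round(1))
E
```

```text
3.4 [0.4571 0.325  0.1063] [-1.7995e+02 -6.0000e-02 -1.2560e+01] [ 1.  -0.4  0.5] 0.06060932930886119
-1 520 [-0.2  6.7  8.   9.1]
[-12.  -42.4   0. ] [ 10.9 -30.    9.1]
1 511 [-0.2  6.6  7.6  8.7]
[-12.   30.   -0.4] [10.7 42.3  8.7]
```

View pics/w2.png

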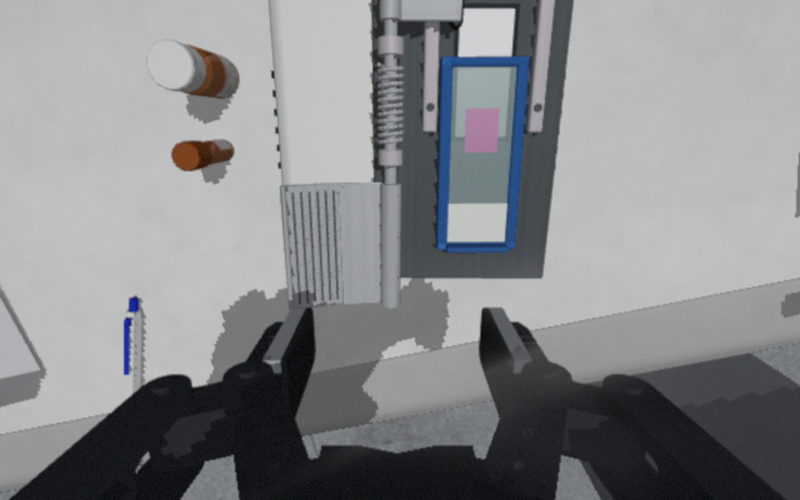

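Run:
```python
from h import *
from scipy.spatial.transform import Rotation as Ro
z=np.load("w2.npz");c=[z[k] for k in("mtx","R","t")]
X=cloud(z['d'],*c);p=z['p'].astype(int)
T=Ro.from_euler('xyz',[-179.95,-.06,-12.56],degrees=True).as_matrix();o=np.array([.4571,.3250,.1063])
Q=(X-o)@T*1000
r,g,b=p[...,0],p[...,1],p[...,2];v,u=np.mgrid[:400,:640]
m=(b>r+50)&(b>g+30)&(u>330)&(u<440)&(v<210)
q=np.array([(at_z(a,bb,.053,*c)-o)@T for a,bb in zip(u[m],v[m])])[:,:2]*1000
R=cv2.minAreaRect(q.astype(np.float32));print(cv2.boxPoints(R).round(1))
tab=m&(X[...,2]>.0555);print("tab",tab.sum(),Q[tab].min(0).round(1),Q[tab].max(0).round(1), np.percentile(Q[tab][:,0],[2,50,98]))
pl=(u<308)&(u>225)&(v>148)&(v<245)&(X[...,2]>.054)&(X[...,2]<.076)
print("plate x",np.percentile(Q[pl][:,0],[1,99]),"y",np.percentile(Q[pl][:,1],[1,99]))
sh=[(315,220),(315,200),(315,170)]
for a,bb in sh: print("shaft",Q[bb,a].round(1),X[bb,a,2])
```

```text
[[14.7 17.8]
 [97.1 17.6]
 [97.2 53.4]
 [14.8 53.7]]
tab 294 [  15.7   -0.  -129.2] [72.7 49.8 50.8] [15.97350256 17.73020586 72.68846513]
plate x [-7.61387161 45.67951274] y [-47.05199069  -5.82899545]
shaft [ 6.9 -1.3 43.6] 0.06268385739378024
shaft [18.4 -1.3 43.9] 0.06244092250098213
shaft [35.2 -1.3 43.4] 0.06290668114103969
```

Call:
carry_out:
  plan:
    - {"ax":0,"ay":0,"az":0,"tx":0,"ty":0,"tz":15,"fingers":0.42}
    - {"ax":0,"ay":0,"az":0,"tx":0,"ty":0,"tz":28,"fingers":0.42}
    - {"ax":0,"ay":0,"az":0,"tx":0,"ty":0,"tz":36,"fingers":0.42}
    - {"ax":0,"ay":0,"az":0,"tx":0,"ty":0,"tz":40,"fingers":0.42}
    - {"ax":0,"ay":0,"az":0,"tx":0,"ty":0,"tz":43,"fingers":0.42}
    - {"ax":0,"ay":0,"az":0,"tx":0,"ty":0,"tz":44,"fingers":0.42}
    - {"ax":0,"ay":0,"az":0,"tx":0,"ty":0,"tz":44,"fingers":0.42}

```text
t: 4.32
ee_pos: [0.4559, 0.3248, 0.0613]
eef_rot: [179.9, 0.0, -12.5]
ft_force: [-3.4, -3.5, 4.4]
grip_width: 0.0607
grip_force: 2.7
```

```bash
cat > m.py <<'E'
from look import *
from scipy.spatial.transform import Rotation as Ro
def meas(n):
    s,p,d,c=look(n);X=cloud(d,*c);T=Ro.from_euler('xyz',s['eef_rot'],degrees=True).as_matrix()
    o=s['ee_pos'];Q=(X-o)@T*1000
    print("ft",s['ft_force'].round(1),s['ft_torque'].round(2))
    p=p.astype(int);r,g,b=p[...,0],p[...,1],p[...,2]
    m=(b>r+50)&(b>g+30)&(Q[...,0]>5)&(Q[...,0]<110)&(Q[...,1]>5)&(Q[...,1]<65)&(X[...,2]<.065)&(X[...,2]>.045)
    print("blue",m.sum(),Q[m][:,:2].min(0).round(1),Q[m][:,:2].max(0).round(1))
    for y in(-45,-40,-35,-30,-25,-20,-15):
        k=(abs(Q[...,1]-y)<2)&(Q[...,0]>14)&(Q[...,0]<38)&(X[...,2]>.04)&(X[...,2]<.08);print("plate y",y,k.sum(),np.median(X[k][:,2]).round(4) if k.any() else '')
    k=(Q[...,0]>18)&(Q[...,0]<60)&(Q[...,1]>8)&(Q[...,1]<15)&(X[...,2]<.06);print("deck",np.median(X[k][:,2]))
E
python3 -c "from m import *; meas('w3')"
```

```text
4.325 [0.4559 0.3248 0.0613] [ 1.7994e+02  3.0000e-02 -1.2490e+01] [-3.4 -3.5  4.4] 0.060665162120335826
ft [-3.4 -3.5  4.4] [-0.48  0.76  0.04]
blue 5949 [16.6 17.3] [98.6 55.4]
plate y -45 577 0.0544
plate y -40 491 0.0537
plate y -35 517 0.0533
plate y -30 493 0.0528
plate y -25 484 0.0529
plate y -20 482 0.0537
plate y -15 480 0.0544
deck 0.04659018601402438
```

Call:
carry_out:
  plan:
    - {"ax":0,"ay":0,"az":0,"tx":0,"ty":0,"tz":2,"fingers":0.42}
    - {"ax":0,"ay":0,"az":0,"tx":0,"ty":0,"tz":3,"fingers":0.42}
    - {"ax":0,"ay":0,"az":0,"tx":0,"ty":0,"tz":3,"fingers":0.42}
    - {"ax":0,"ay":0,"az":0,"tx":0,"ty":0,"tz":3,"fingers":0.42}
    - {"ax":0,"ay":0,"az":0,"tx":0,"ty":0,"tz":3,"fingers":0.42}

```text
t: 5.0
ee_pos: [0.4561, 0.3246, 0.0586]
eef_rot: [179.9, 0.0, -12.5]
ft_force: [-3.2, -3.7, 8.3]
grip_width: 0.0605
grip_force: 3.7
```

```bash
python3 -c "from m import *; meas('w4')"
```

```text
5.0 [0.4561 0.3246 0.0586] [ 1.7993e+02  2.0000e-02 -1.2510e+01] [-3.2 -3.7  8.3] 0.060516749721594425
ft [-3.2 -3.7  8.3] [-0.64  0.74  0.06]
blue 6203 [16.5 17.1] [98.4 53.6]
plate y -45 544 0.0507
plate y -40 477 0.0505
plate y -35 483 0.0507
plate y -30 478 0.0506
plate y -25 470 0.0509
plate y -20 477 0.0522
plate y -15 481 0.0534
deck 0.046611534315473185
```

View pics/w4.png

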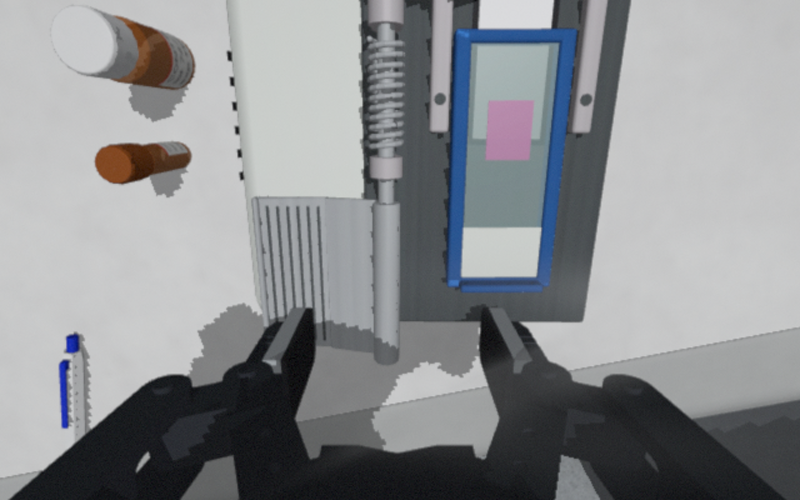

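Call:
carry_out:
  plan:
    - {"ax":0,"ay":0,"az":0,"tx":3,"ty":0,"tz":0,"fingers":0.42}
    - {"ax":0,"ay":0,"az":0,"tx":6,"ty":0,"tz":0,"fingers":0.42}
    - {"ax":0,"ay":0,"az":0,"tx":10,"ty":0,"tz":0,"fingers":0.42}
    - {"ax":0,"ay":0,"az":0,"tx":14,"ty":0,"tz":0,"fingers":0.42}
    - {"ax":0,"ay":0,"az":0,"tx":18,"ty":0,"tz":0,"fingers":0.42}
    - {"ax":0,"ay":0,"az":0,"tx":22,"ty":0,"tz":0,"fingers":0.42}
    - {"ax":0,"ay":0,"az":0,"tx":26,"ty":0,"tz":0,"fingers":0.42}
    - {"ax":0,"ay":0,"az":0,"tx":26,"ty":0,"tz":0,"fingers":0.42}

```text
t: 6.05
ee_pos: [0.482, 0.3212, 0.059]
eef_rot: [-179.8, -0.0, -12.5]
ft_force: [-1.8, 0.5, 5.2]
grip_width: 0.0604
grip_force: 2.7
```

```bash
python3 -c "from m import *; meas('w5')"
```

```text
6.05 [0.482  0.3212 0.059 ] [-1.7984e+02 -2.0000e-02 -1.2460e+01] [-1.8  0.5  5.2] 0.06043347433690071
ft [-1.8  0.5  5.2] [0.29 0.5  0.01]
blue 5591 [ 5.3 19.5] [91.7 57.9]
plate y -45 416 0.041
plate y -40 430 0.0412
plate y -35 445 0.0413
plate y -30 445 0.0413
plate y -25 447 0.0412
plate y -20 461 0.0412
plate y -15 451 0.0411
deck 0.04677468801175526
```

View pics/w5.png

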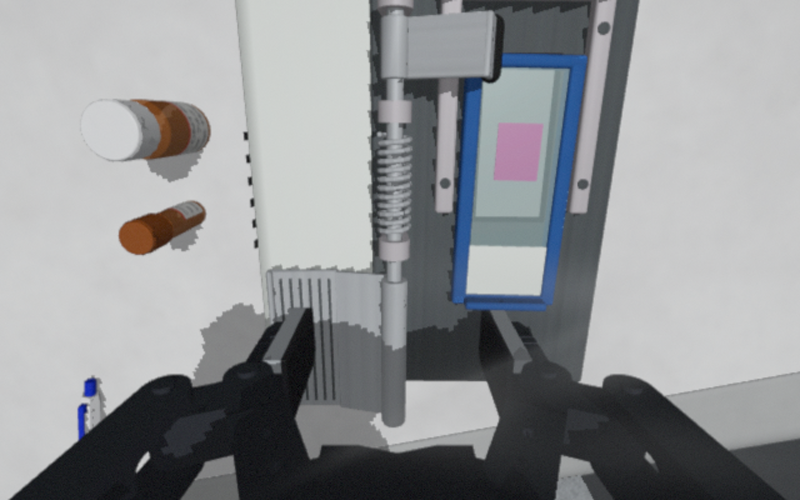

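Call:
carry_out:
  plan:
    - {"ax":0,"ay":0,"az":0,"tx":2,"ty":0,"tz":0,"fingers":0.42}
    - {"ax":0,"ay":0,"az":0,"tx":4,"ty":0,"tz":0,"fingers":0.42}
    - {"ax":0,"ay":0,"az":0,"tx":6,"ty":0,"tz":0,"fingers":0.42}
    - {"ax":0,"ay":0,"az":0,"tx":8,"ty":0,"tz":0,"fingers":0.42}
    - {"ax":0,"ay":0,"az":0,"tx":10,"ty":0,"tz":0,"fingers":0.42}
    - {"ax":0,"ay":0,"az":0,"tx":10,"ty":0,"tz":0,"fingers":0.42}

```text
t: 6.85
ee_pos: [0.4913, 0.3192, 0.0589]
eef_rot: [-179.8, 0.0, -12.4]
ft_force: [-3.1, 0.9, 5.7]
grip_width: 0.0609
grip_force: 2.8
```

```bash
python3 -c "from m import *; meas('w6')"
```

```text
6.85 [0.4913 0.3192 0.0589] [-1.7985e+02  1.0000e-02 -1.2440e+01] [-3.1  0.9  5.7] 0.06093461078930794
ft [-3.1  0.9  5.7] [0.3  0.71 0.15]
blue 5237 [ 5.  19.6] [91.8 58. ]
plate y -45 366 0.0407
plate y -40 354 0.0408
plate y -35 355 0.0407
plate y -30 351 0.0407
plate y -25 360 0.0407
plate y -20 353 0.0407
plate y -15 361 0.0408
deck 0.04687477285635272
```

Not stalled yet; carry on slowly.

Call:
carry_out:
  plan:
    - {"ax":0,"ay":0,"az":0,"tx":1.5,"ty":0,"tz":0,"fingers":0.42}
    - {"ax":0,"ay":0,"az":0,"tx":3,"ty":0,"tz":0,"fingers":0.42}
    - {"ax":0,"ay":0,"az":0,"tx":4,"ty":0,"tz":0,"fingers":0.42}
    - {"ax":0,"ay":0,"az":0,"tx":4,"ty":0,"tz":0,"fingers":0.42}

```text
t: 7.4
ee_pos: [0.495, 0.3184, 0.0589]
eef_rot: [-179.9, 0.0, -12.4]
ft_force: [-3.2, -0.1, 5.6]
grip_width: 0.0606
grip_force: 2.9
```

```bash
python3 -c "from m import *; meas('w7')"
```

```text
7.4 [0.495  0.3184 0.0589] [-1.7986e+02  2.0000e-02 -1.2430e+01] [-3.2 -0.1  5.6] 0.060647752207718966
ft [-3.2 -0.1  5.6] [0.39 0.74 0.16]
blue 5361 [ 5.1 19.5] [92.3 58.3]
plate y -45 361 0.0406
plate y -40 350 0.0407
plate y -35 351 0.0407
plate y -30 345 0.0407
plate y -25 362 0.0407
plate y -20 360 0.0408
plate y -15 360 0.0408
deck 0.04690632571916036
```

View pics/w7.png

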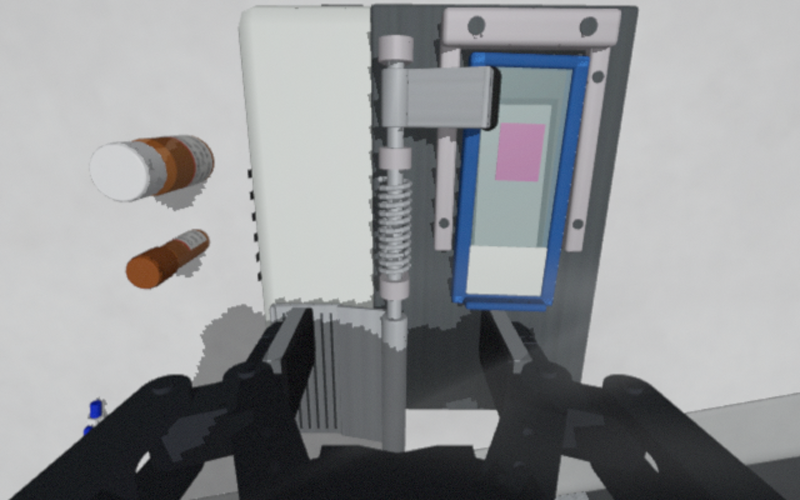

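Call:
carry_out:
  plan:
    - {"ax":0,"ay":0,"az":0,"tx":1.5,"ty":0,"tz":0,"fingers":0.42}
    - {"ax":0,"ay":0,"az":0,"tx":3,"ty":0,"tz":0,"fingers":0.42}
    - {"ax":0,"ay":0,"az":0,"tx":3.5,"ty":0,"tz":0,"fingers":0.42}
    - {"ax":0,"ay":0,"az":0,"tx":3.5,"ty":0,"tz":0,"fingers":0.42}

```text
t: 7.95
ee_pos: [0.4965, 0.3181, 0.0588]
eef_rot: [-179.9, 0.2, -12.4]
ft_force: [-9.0, 1.1, 8.7]
grip_width: 0.0604
grip_force: 5.5
```

Call:
carry_out:
  plan:
    - {"ax":0,"ay":0,"az":0,"tx":0.8,"ty":0,"tz":0,"fingers":0.42}
    - {"ax":0,"ay":0,"az":0,"tx":1.5,"ty":0,"tz":0,"fingers":0.42}
    - {"ax":0,"ay":0,"az":0,"tx":1.5,"ty":0,"tz":0,"fingers":0.42}

```text
t: 8.32
ee_pos: [0.4966, 0.318, 0.0587]
eef_rot: [-180.0, 0.3, -12.4]
ft_force: [-12.1, 1.8, 11.6]
grip_width: 0.0608
grip_force: 7.0
```

Run:
```python
from m import *
meas('w8')
p=cv2.imread('pics/w8.png')[0:330,360:660]
cv2.imwrite('pics/w8c.png',cv2.resize(p,None,fx=1.8,fy=1.8,interpolation=cv2.INTER_CUBIC))
```

```text
8.325 [0.4966 0.318  0.0587] [-179.96    0.29  -12.38] [-12.1   1.8  11.6] 0.060768340171117104
ft [-12.1   1.8  11.6] [ 0.31  2.52 -0.21]
blue 5349 [ 5.1 19.6] [91.6 58.3]
plate y -45 350 0.0407
plate y -40 364 0.0407
plate y -35 363 0.0407
plate y -30 358 0.0407
plate y -25 362 0.0407
plate y -20 359 0.0407
plate y -15 366 0.0407
deck 0.04692737736430902
```

View pics/w8c.png

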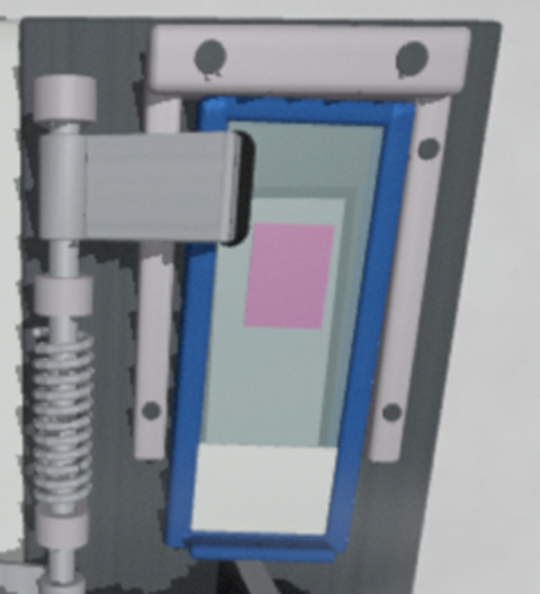

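Call:
carry_out:
  plan:
    - {"ax":0,"ay":0,"az":0,"tx":-2,"ty":0,"tz":0,"fingers":0.42}
    - {"ax":0,"ay":0,"az":0,"tx":-4,"ty":0,"tz":0,"fingers":0.42}
    - {"ax":0,"ay":0,"az":0,"tx":-7,"ty":0,"tz":0,"fingers":0.42}
    - {"ax":0,"ay":0,"az":0,"tx":-9,"ty":0,"tz":0,"fingers":0.42}
    - {"ax":0,"ay":0,"az":0,"tx":-9,"ty":0,"tz":0,"fingers":0.42}

```text
t: 9.0
ee_pos: [0.4928, 0.318, 0.0589]
eef_rot: [-179.9, -0.1, -12.5]
ft_force: [3.4, 0.5, 5.0]
grip_width: 0.0607
grip_force: 2.6
```

Run:
```python
from m import *
meas('w9')
z=np.load("w9.npz");c=[z[k] for k in("mtx","R","t")]
X=cloud(z['d'],*c);s=bot.observe();T=Ro.from_euler('xyz',s['eef_rot'],degrees=True).as_matrix();Q=(X-s['ee_pos'])@T*1000
# profile along x at holder mid and sides: front edge / stop face
for y in (28,40,48):
    k=(abs(Q[...,1]-y)<.5)&(Q[...,0]>85)&(Q[...,0]<115)&(X[...,2]<.08)
    i=np.argsort(Q[k][:,0]);print(y,[(a.round(1),(h*1000).round(1)) for a,h in zip(Q[k][i,0],X[k][i,2])][::2])
p=cv2.imread('pics/w9.png')[0:330,360:660]
cv2.imwrite('pics/w9c.png',cv2.resize(p,None,fx=1.8,fy=1.8,interpolation=cv2.INTER_CUBIC))
```

```text
9.0 [0.4928 0.318  0.0589] [-1.7988e+02 -1.2000e-01 -1.2520e+01] [3.4 0.5 5. ] 0.06074585895179395
ft [3.4 0.5 5. ] [ 0.34 -0.81 -0.12]
blue 5391 [ 8.4 18.7] [95.6 57.1]
plate y -45 360 0.0407
plate y -40 349 0.0407
plate y -35 337 0.0407
plate y -30 370 0.0407
plate y -25 358 0.0408
plate y -20 356 0.0407
plate y -15 359 0.0407
deck 0.04704130218697361
28 [(np.float64(85.0), np.float64(61.6)), (np.float64(85.1), np.float64(60.6)), (np.float64(85.4), np.float64(61.2)), (np.float64(85.7), np.float64(61.4)), (np.float64(86.1), np.float64(61.1)), (np.float64(86.3), np.float64(61.8)), (np.float64(86.6), np.float64(61.9)), (np.float64(87.1), np.float64(61.0)), (np.float64(87.1), np.float64(60.4)), (np.float64(87.3), np.float64(61.4)), (np.float64(87.7), np.float64(61.0)), (np.float64(88.2), np.float64(59.3)), (np.float64(90.5), np.float64(52.3)), (np.float64(90.8), np.float64(52.2)), (np.float64(91.1), np.float64(50.3)), (np.float64(91.2), np.float64(51.9)), (np.float64(91.5), np.float64(52.2)), (np.float64(91.6), np.float64(51.7)), (np.float64(92.0), np.float64(51.4)), (np.float64(92.2),
[... 7676 characters left out ...]
np.float64(100.3), np.float64(56.4)), (np.float64(100.5), np.float64(55.5)), (np.float64(100.8), np.float64(55.5)), (np.float64(101.2), np.float64(55.5)), (np.float64(101.3), np.float64(56.2)), (np.float64(101.6), np.float64(56.5)), (np.float64(101.9), np.float64(56.4)), (np.float64(102.2), np.float64(55.1)), (np.float64(102.4), np.float64(55.5)), (np.float64(102.6), np.float64(54.9)), (np.float64(102.9), np.float64(56.2)), (np.float64(103.3), np.float64(55.9)), (np.float64(103.6), np.float64(54.7)), (np.float64(103.9), np.float64(54.7)), (np.float64(104.0), np.float64(55.4)), (np.float64(104.4), np.float64(55.3)), (np.float64(104.8), np.float64(54.9)), (np.float64(105.0), np.float64(55.3))]
```

Call:
carry_out:
  plan:
    - {"ax":0,"ay":0,"az":0,"tx":0,"ty":0,"tz":-2,"fingers":0.42}
    - {"ax":0,"ay":0,"az":0,"tx":0,"ty":0,"tz":-4,"fingers":0.42}
    - {"ax":0,"ay":0,"az":0,"tx":0,"ty":0,"tz":-6,"fingers":0.42}
    - {"ax":0,"ay":0,"az":0,"tx":0,"ty":0,"tz":-9,"fingers":0.42}
    - {"ax":0,"ay":0,"az":0,"tx":-5,"ty":0,"tz":-20,"fingers":0.42}
    - {"ax":0,"ay":0,"az":0,"tx":-10,"ty":0,"tz":-45,"fingers":0.42}
    - {"ax":0,"ay":0,"az":0,"tx":-20,"ty":0,"tz":-80,"fingers":0.42}
    - {"ax":0,"ay":0,"az":0,"tx":-20,"ty":0,"tz":-80,"fingers":0.42}

```text
t: 10.05
ee_pos: [0.4721, 0.3234, 0.1412]
eef_rot: [-179.8, -0.1, -12.4]
ft_force: [0.9, 0.6, -0.5]
grip_width: 0.0606
grip_force: 0.0
```

Run:
```python
from m import *
s,p,d,c=look('w10');X=cloud(d,*c)
T=Ro.from_euler('xyz',s['eef_rot'],degrees=True).as_matrix();Q=(X-s['ee_pos'])@T*1000
for y in(-45,-40,-35,-30,-25,-20):
    k=(abs(Q[...,1]-y)<2)&(Q[...,0]>-8)&(Q[...,0]<20)&(X[...,2]>.045)&(X[...,2]<.08);print(y,k.sum(),np.median(X[k][:,2]) if k.any() else '')
```

```text
10.05 [0.4721 0.3234 0.1412] [-1.798e+02 -1.400e-01 -1.242e+01] [ 0.9  0.6 -0.5] 0.06055853509582964
-45 216 0.057448539653063936
-40 242 0.05592782358280773
-35 235 0.05516233811906901
-30 232 0.054557644454327245
-25 232 0.053812315634581866
-20 227 0.054449092303653204
```

View pics/w10.png

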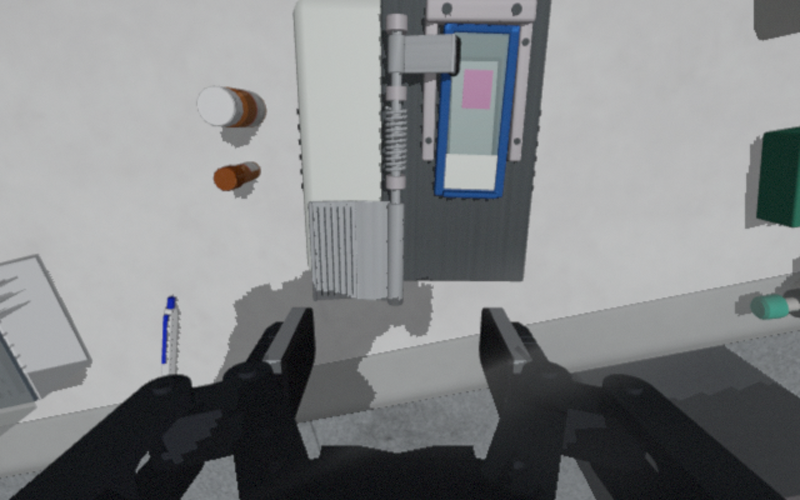

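```bash
python3 -c "
from rig import bot
print(bot.sign_off())"
```

```text
the job is handed in; nothing more can be done
None
```

The slide holder is pushed home against the end stop, the released foot is clamping it (hold-down at about 0.21 rad, estimated from the plate's height and slope), the arm is drawn back clear, and the job is handed in; the sign-off gave no verdict.

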